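# Close a specimen carrier and lock its cover with the pin and sprung ring

## Robot

A 6-joint arm with a two-finger parallel gripper is mounted at the origin on a cart in front of the work surface, level with it; the furniture and walls round the work are solid. World frame = base frame: x ahead of the robot, y to its left, z up, the work surface at z = 0. Lengths are in m, angles in rad, forces in N, time in s.
With the tool pointing down it reaches from about 0.325 to 0.875 m from the base axis. Payload 4.4 kg.
Tool frame: the origin (TCP) lies midway between the tips of the shut fingers; the grasp point (between the pads) lies 19 mm behind it; z points along the fingers, y is the direction in which the jaws open and shut (so a half turn about z gives the same grasp; the last joint's range is limited). The gripper opens to 85 mm and grips with 20 to 120 N. Pads are 22 mm wide; open, the fingers measure 114 mm over their backs; the gripper's body (76 mm by 85 mm) begins 54 mm behind the grasp point. The pads swing forward as they close: fully open they stand 13 mm farther back than shut.
Start: joints at [-1.254, 0.207, 1.542, -0, 1.393, -0.15], TCP at [0.259, -0.513, 0.231] pointing down, gripper open.
Joint ranges: [-2.73, 2.73], [-0.86, 2.22], [0.23, 2.46], [-1.11, 4.25], [0.08, 2.63], [-2.82, 2.82]. Speed limits (rad/s): [2.79, 2.79, 3.14, 3.14, 3.14, 3.14].

## Interface

Orientations are given as a rotation vector (axis times angle).
In Python, from bench import observe, snapshot, camera_params, sign_off, recognise, outline_of, tip_of gives the robot as it stands.
- The arm moves only by the tool carry_out, never from a script. Its arguments are lists of equal length, an entry for each row: "angular": the turn, a rotation vector about the world's x, y, z in degrees, a list of three; "slide": the shift along the world's x, y, z in cm, a list of three; "gripper": the closure, from 0 (fully open) to 1 (shut). A call has 1 to 8 rows; each row is the pose to reach, as a shift and turn from the pose commanded when the call began; what a row does not reach only later rows make up. A row lasts 1/8 s, in which the tool goes at most 62.5 mm and 10.7 degrees, less where a joint would pass 70% of its speed; a pose out of reach is approached as far as the arm can. A call with a gripper value outside its range is refused whole. The fingers move at their own pace and stop on an object; "newtons" is the grip in N (left out, the last holds). Time passes only in rows, so rows that repeat a pose let the fingers close. It gives the time, the measured TCP pose, the force and the opening at its end, in the units of the state.
- observe(): the state, without advancing time (a new reading comes with each control period).
- snapshot(name): name is "side" or "top"; returns the picture (400x640x3 uint8, red, green, blue); there is no depth.
- camera_params(name): a dict with "fx", "fy", "cx", "cy" (pixels), "k1" (the pictures are not rectified: a ray, as slopes to the right and down, at radius r is drawn at 1 + k1 r^2 times it, then the intrinsics apply), "world_from_camera" (4x4, takes a point from camera to world coordinates). Camera axes: x right, y up, looking along -z (the intrinsics and any distortion apply to the point x, -y, -z); pixel columns grow to the right and rows downward; lengths in m; the calibration is good to about 2 mm. A picture is of the moment at which its call begins. camera_params takes no time and is no camera call.
- sign_off(): hands the job in, once; it reports no verdict.
Trained networks look in the newest picture that a camera, given by its name, has taken for a name from the list of things; names that differ only in an ending like _2 or _b are one class to them, and where a whole thing is asked for, a point or a joint stands for the part that bears it (a point fixed in the world has none). Each returns a list of dicts, best first, with "confidence" (0 to 1); they miss things now and then, are a little off and sometimes report something else, mostly with a low value. They report only what shows in the picture. A call takes as long as a camera call. They do not tell look-alikes from the thing itself.
- recognise(camera, label): "box" ([left, top, right, bottom] as shares, 0 to 1, of the picture: columns of its width, rows of its height, round what is visible of it).
- outline_of(camera, label): "region" (400x640 bool, what is visible of it) and "box" ([left, top, right, bottom] as shares, 0 to 1, of the picture: columns of its width, rows of its height, round what is visible of it).
- tip_of(camera, label): "at" ([column, row] as shares, 0 to 1, of the picture: columns of its width, rows of its height: a listed point, or the origin of a listed thing).
The state is a dict: "clock": time; "qpos": joint angles; "joint_velocities": joint speeds; "tau": joint torques, N m; "tool_pos": TCP position; "eef_rot": TCP orientation; "wrist_force": force on the tool from outside, world axes, zero at the start; "torque": the same for the moment, N m; "opening": finger opening in m.
Only numpy, scipy, OpenCV 4.12 (cv2) and the standard library are available. Lean on these libraries where they do the work, as an engineer would, in place of code of your own. Each camera call takes 0.05 s, during which the arm holds its last target.

## Task

Close the specimen carrier for the courier: seat the loose blue cover flat on the carrier over its two studs, with the steel lug at the pin's end, then push the lock pin fully home through the hole in the lug. Then flip the sprung ring over the guide block and lug until it lies all the way down past the pin's end, and leave the jar, the tip box and the slide carton where they stand.

Things in the scene. Friction and masses are not known exactly. Their poses are not given: they have to be found in the camera images.
- carrier: White open-topped specimen carrier fixed to the table, 128 (x) x 152 (y) x 56 mm high, with a tube strip inside. Origin: centre of its underside; z up. Rim at z = 56 mm. Two steel studs, 10 mm in diameter with tapered tips, rise 17 mm above the rim at (x, y) = (53, 50) and (-53, -20) mm. The guide block of the lock pin stands at its -y end. Yaw within 0.3 rad.
- hole_line (a point): Middle of the guide block's face, on the pin's axis: (0, -80, 86) mm on the carrier. The dark guide block spans x -14 to 14, y -102 to -80 mm, top at z = 97 mm on the carrier. The pin slides in it along the carrier's y axis.
- cover: Loose blue plate, 128 (x) x 152 (y) x 6 mm, 0.3 kg, flat on the table right way up. Origin: centre of its underside; z up. Two 13 mm through holes at (x, y) = (53, 50) and (-53, -20) mm take the studs. Seated, its axes are parallel to the carrier's (same way round) and its origin is 56 mm above the carrier's. It goes down only while the pin is withdrawn.
- cover_handle (a point): Centre of the top of the cover's black upright grip rib, at (0, 0, 42) mm on the cover. The rib is 14 mm wide (cover x), 70 mm long (y) and rises from z = 6 to 42 mm: pinch it across its width from above.
- lug_hole (a point): Centre of the 14.5 mm hole, running along y, in the cover's steel lug: (0, -66, 30) mm on the cover. The lug is 25 mm wide (x), 8 mm thick (y) and reaches z = 43 mm on the cover. With the cover seated it stands 10 mm in front of the guide block, its hole in line with the pin.
- lock_pin (a joint): Travel of the lock pin in m along the carrier's +y: 0 withdrawn, 0.036 fully home (head against the guide block). Starts at 0 to 0.006. Steel pin, 10 mm in diameter, tapered tip, captive in the guide block; about 3 N of friction plus some damping; stays where it is left. Home, its tip stands 11 mm past the lug.
- pin_post (a point): Centre of the top of the red 12 x 12 mm post on the head of the lock pin; rides with the pin. The post is upright, faces parallel to the carrier's x and y, from 11 to 36 mm above the pin's axis. The head under it is a dark block 28 (x) x 20 (y) x 22 mm. Push the pin by this post or head.
- lock_ring (a joint): Angle of the sprung ring in rad about its hinge on the pin's head (axis parallel to the carrier's x): 0 = level, pointing back to the carrier's -y (the start); pi/2 = up; pi = level over guide block and lug, its bar just past the pin's tip: locked. Let go below about 1.1 rad it falls back to 0; beyond about 1.3 its weight and spring (under 0.05 Nm) throw it over to pi.
- ring_bar (a point): Centre of the ring's bar: a yellow sleeve 10 mm in diameter, 32 mm long, parallel to the carrier's x axis, 68 mm from the hinge axis. The ring is a U of 8 mm steel wire, its legs 40 mm apart inside, closed by this bar. At 0 rad the bar is 86 mm above the table with nothing under it.
- ring_hinge (a point): Point on the ring's hinge axis, in the middle of the pin's head, on the pin's axis; rides with the pin.
- jar_3: Bystander: reagent jar with black cap, of the two such jars the one nearer the robot, 43 mm across, 72 mm high, origin at the centre of its underside.
- tip_box_1: Bystander: green pipette-tip box with clear lid, 84 x 101 x 62 mm, origin at the centre of its underside.
- slide_box: Bystander: small white and green carton, 55 x 85 x 32 mm, origin at the centre of its underside.
Mind the look-alikes: they are no part of the job. Of the things like the cover, leave any that is orange; of the rest the larger one is meant.

How it is judged:
On the way, in this order (a step that is already met when the one before it is completed fails the run):
1. the cover is seated flat on the carrier over its studs, the pin still withdrawn (x of cover in the frame of carrier between -0.004 and 0.004 m and y of cover in the frame of carrier between -0.004 and 0.004 m and z of cover in the frame of carrier between 0.053 and 0.059 m and angle between the z axis of cover and the z axis of carrier, either way round below 0.04 rad and angle between the y axis of cover and the y axis of carrier, either way round below 0.06 rad and value of joint lock_pin below 0.012 m), for 0.2 s.
2. the pin is fully home through the lug of the seated cover, the ring not yet flipped (x of cover in the frame of carrier between -0.004 and 0.004 m and y of cover in the frame of carrier between -0.004 and 0.004 m and z of cover in the frame of carrier between 0.053 and 0.059 m and angle between the z axis of cover and the z axis of carrier, either way round below 0.04 rad and angle between the y axis of cover and the y axis of carrier, either way round below 0.06 rad and value of joint lock_pin above 0.032 m and value of joint lock_ring below 2 rad), for 0.1 s.
At the end, for the whole second after the job is handed in: The cover rests on the rim over its studs (within 4 mm in x and y, 3 mm in height, 0.04 rad of flat, 0.06 rad of square) and is still; the lock pin is home (joint over 0.032 m of 0.036); the ring lies down past the pin end (joint over 3.0 rad of 3.14) (x of cover in the frame of carrier between -0.004 and 0.004 m and y of cover in the frame of carrier between -0.004 and 0.004 m and z of cover in the frame of carrier between 0.053 and 0.059 m and angle between the z axis of cover and the z axis of carrier, either way round below 0.04 rad and angle between the y axis of cover and the y axis of carrier, either way round below 0.06 rad and value of joint lock_pin above 0.032 m and value of joint lock_ring above 3 rad and linear speed of cover below 0.02 m/s and angular speed of cover below 0.1 rad/s); the robot touches nothing.
It fails at once if the jar is pushed more than 20 mm or tipped (distance of jar_3 from where it was at the start of the episode above 0.02 m or angle between jar_3's own z axis and vertical above 0.3 rad).
It fails at once if the tip box is pushed more than 20 mm or tipped (distance of tip_box_1 from where it was at the start of the episode above 0.02 m or angle between tip_box_1's own z axis and vertical above 0.3 rad).
It fails at once if the slide carton is pushed more than 20 mm or tipped (distance of slide_box from where it was at the start of the episode above 0.02 m or angle between slide_box's own z axis and vertical above 0.3 rad).
It also fails if it takes over 58 s, if anything falls off the work surface, if the arm or the gripper's body presses on something with over 40 N, if the wrist force passes 120 N, or if a joint passes its speed limit or range.

## Working session

There is one attempt and no reset: what is moved stays moved. The work goes in short steps, Python scripts to look and compute and a tool call to move; the robot and the scene stay as the last step left them, time stands still between calls to the robot, and variables do not carry over. Pictures are saved under pics/ and viewed, and the job is handed in when it is done.

Besides the shell and the picture viewer there is one more tool, called after "Emit:" as a command line: name --argument value ..., lists and objects as JSON in quotes. carry_out: Moves the arm, as the interface text tells. Its arguments: {"type":"object","properties":{"angular":{"type":"array","items":{"type":"array","items":{"type":"number"}}},"slide":{"type":"array","items":{"type":"array","items":{"type":"number"}}},"gripper":{"type":"array","items":{"type":"number"}},"newtons":{"type":"number"}},"required":["angular","slide","gripper"]}

```bash
mkdir -p pics; ls; python3 - <<'E'
from bench import *
import cv2,numpy as np
for n in("side","top"):
    im=snapshot(n); cv2.imwrite(f"pics/{n}0.png",im[:,:,::-1]); p=camera_params(n); print(n,{k:(np.round(v,4).tolist() if k=="world_from_camera" else v) for k,v in p.items()})
s=observe(); print(s)
E
```

```text
pics
side {'fx': 432.4644020658891, 'fy': 432.4644020658891, 'cx': 324.44412437731825, 'cy': 203.58454916275699, 'k1': -0.0936785936361674, 'world_from_camera': [[-0.459, 0.5583, -0.6911, -0.3992], [-0.8884, -0.2927, 0.3536, 0.4069], [-0.0049, 0.7763, 0.6304, 0.9927], [0.0, 0.0, 0.0, 1.0]]}
top {'fx': 401.27875146347947, 'fy': 401.27875146347947, 'cx': 319.5031520175062, 'cy': 194.49477940684142, 'k1': -0.0854134936384602, 'world_from_camera': [[-0.0156, 0.9954, -0.0947, 0.4086], [-0.9999, -0.0155, 0.002, -0.0977], [0.0005, 0.0947, 0.9955, 1.7187], [0.0, 0.0, 0.0, 1.0]]}
{'clock': 0.1, 'qpos': array([-1.25349391e+00,  2.07327765e-01,  1.54283967e+00,  3.10445793e-05,
        1.39348104e+00, -1.50527415e-01]), 'joint_velocities': array([ 0.00177114, -0.00230104, -0.00297084, -0.00196975,  0.00044304,
        0.00022494]), 'tau': array([-4.96161956e-04, -3.84095407e+01, -2.92550594e+01, -2.81174953e-04,
        4.90378923e-03,  2.54277452e-07]), 'tool_pos': array([ 0.25906434, -0.51256372,  0.2302323 ]), 'eef_rot': array([-3.05404248e+00, -7.27698324e-01,  2.21000871e-04]), 'wrist_force': array([ 0.38015843,  0.62002256, -0.10427548]), 'torque': array([-0.02588153, -0.00552036,  0.00307403]), 'opening': 0.08531144623921381}
```

View pics/side0.png

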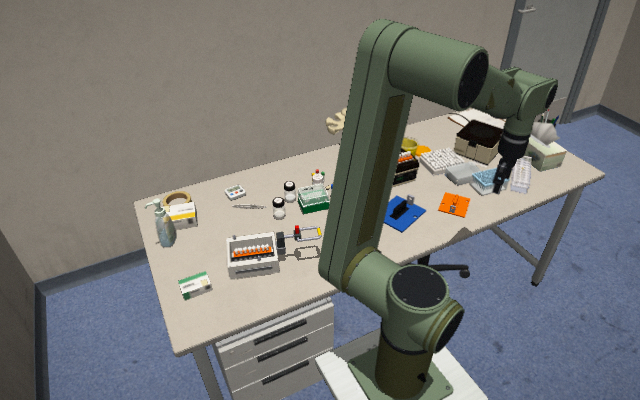

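View pics/top0.png

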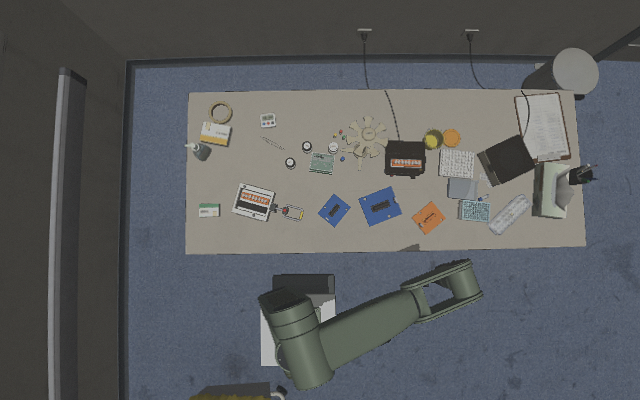

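```bash
cat > h.py <<'E'
import cv2,numpy as np
from bench import *
def proj(n,P):
    p=camera_params(n);M=np.linalg.inv(p["world_from_camera"]);P=np.atleast_2d(P)
    c=P@M[:3,:3].T+M[:3,3];x=c[:,0]/-c[:,2];y=-c[:,1]/-c[:,2];r2=x*x+y*y;s=1+p["k1"]*r2
    return np.c_[p["fx"]*x*s+p["cx"],p["fy"]*y*s+p["cy"]]
def ray(n,uv):
    p=camera_params(n);uv=np.atleast_2d(uv).astype(float)
    d=(uv-[p["cx"],p["cy"]])/[p["fx"],p["fy"]];q=d.copy()
    for _ in range(20): q=d/(1+p["k1"]*(q**2).sum(1,keepdims=True))
    W=p["world_from_camera"];D=np.c_[q[:,0],-q[:,1],-np.ones(len(q))]@W[:3,:3].T
    return W[:3,3],D
def at(n,uv,z):
    o,D=ray(n,uv);return o+D*((z-o[2])/D[:,2])[:,None]
def tri(uvs):
    A=np.zeros((3,3));b=np.zeros(3)
    for n,uv in uvs.items():
        o,D=ray(n,uv);d=D[0]/np.linalg.norm(D[0]);Q=np.eye(3)-np.outer(d,d);A+=Q;b+=Q@o
    return np.linalg.solve(A,b)
def crop(n,box,name,k=6,im=None):
    im=snapshot(n) if im is None else im
    l,t,r,b=box;c=cv2.resize(im[t:b,l:r],None,fx=k,fy=k,interpolation=cv2.INTER_CUBIC);cv2.imwrite(f"pics/{name}.png",c[:,:,::-1])
def T(n,label,f=tip_of):
    out=[]
    for d in f(n,label): 
        v=np.array(d.get("at",d.get("box")))*(([640,400]) if "at" in d else [640,400]*2);out.append((round(d["confidence"],2),np.round(v,1).tolist()))
    return out
E
python3 - <<'E'
from h import *
im={n:snapshot(n) for n in("side","top")}
np.savez("im0.npz",**im)
crop("top",(220,170,420,240),"t1",4,im["top"])
crop("side",(160,200,340,310),"s1",4,im["side"])
crop("side",(370,180,480,240),"s2",7,im["side"])
for n in im:
  for l in["carrier","hole_line","cover","cover_handle","lug_hole","pin_post","ring_bar","ring_hinge","jar_3","tip_box_1","slide_box"]: print(n,l,T(n,l))
E
```

```text
side carrier [(0.86, [251.9, 260.3])]
side hole_line [(0.78, [276.1, 238.9])]
side cover [(0.97, [458.0, 205.6]), (0.68, [400.3, 213.5])]
side cover_handle [(0.67, [455.3, 199.4])]
side lug_hole [(0.9, [411.3, 201.2]), (0.86, [453.5, 207.4])]
side pin_post [(0.63, [297.0, 228.2])]
side ring_bar [(0.52, [321.0, 230.7])]
side ring_hinge [(0.78, [295.3, 235.9])]
side jar_3 [(0.53, [278.4, 217.7])]
side tip_box_1 [(0.71, [310.8, 203.0])]
side slide_box [(0.94, [196.2, 288.4])]
top carrier [(0.55, [257.0, 202.3])]
top hole_line [(0.77, [271.0, 205.7])]
top cover [(0.78, [428.1, 217.7]), (0.71, [382.1, 205.5]), (0.71, [334.6, 207.5]), (0.15, [322.5, 166.2])]
top cover_handle [(0.93, [429.6, 215.4]), (0.84, [333.1, 209.5]), (0.69, [381.0, 205.8])]
top lug_hole [(0.96, [391.6, 200.7]), (0.73, [327.9, 220.6]), (0.69, [419.2, 223.2])]
top pin_post [(0.45, [282.1, 210.5])]
top ring_bar [(0.46, [304.0, 217.2])]
top ring_hinge [(0.58, [283.3, 210.3])]
top jar_3 [(0.44, [291.6, 165.8])]
top tip_box_1 [(0.61, [322.0, 167.5])]
top slide_box [(0.67, [209.9, 208.3])]
```

View pics/t1.png

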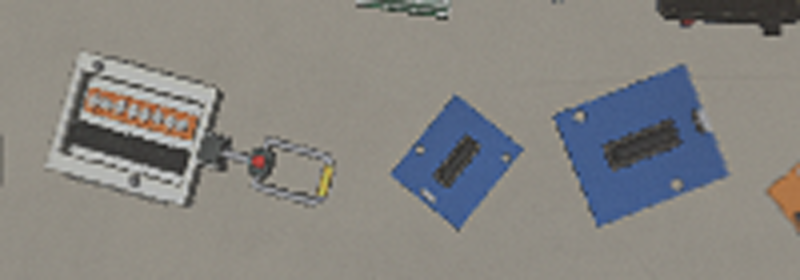

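View pics/s1.png

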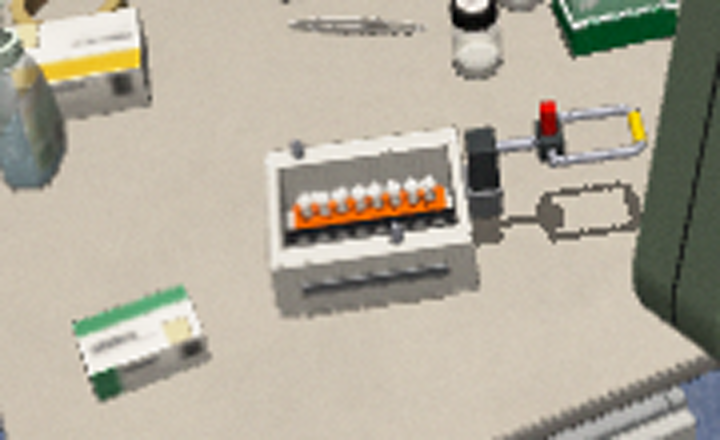

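View pics/s2.png

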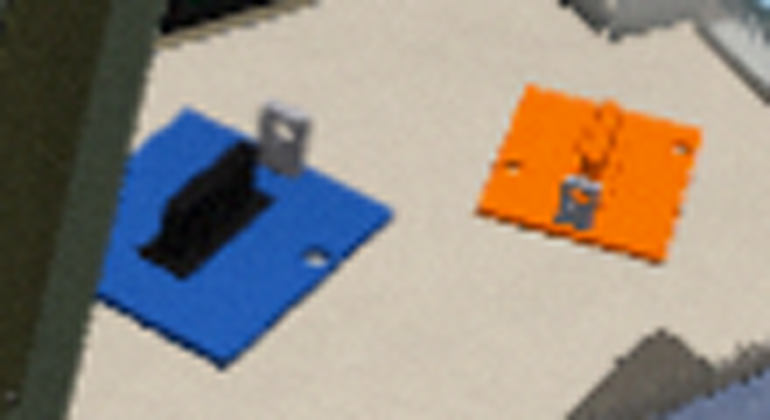

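```bash
cat > fit.py <<'E'
from h import *
from scipy.optimize import least_squares
from scipy.ndimage import map_coordinates
def tf(q,P):
    c,s=np.cos(q[2]),np.sin(q[2]);P=np.atleast_2d(P)
    return np.c_[q[0]+c*P[:,0]-s*P[:,1],q[1]+s*P[:,0]+c*P[:,1],P[:,2]+(q[3] if len(q)>3 else 0)]
def edgefit(im,edges,q0,R=3.0,iters=6,chan=None,verbose=True):
    """im {cam:img}; edges list (cam,A,B) in object frame; strongest gradient within R px along normal"""
    q=np.array(q0,float)
    g={n:(im[n].astype(float) if chan is None else chan(im[n].astype(float))[...,None]) for n in im}
    for it in range(iters):
        r=max(1.2,R*(0.7**it));meas=[]
        for ei,(n,A,B) in enumerate(edges):
            ts=np.linspace(.08,.92,25);P=np.array(A)+ts[:,None]*(np.array(B)-np.array(A))
            uv=proj(n,tf(q,P));d=uv[-1]-uv[0];d/=np.linalg.norm(d);nn=np.array([-d[1],d[0]])
            off=np.arange(-r-1,r+1.01,.25)
            S=uv[:,None]+off[None,:,None]*nn
            val=np.stack([map_coordinates(g[n][...,k],[S[...,1],S[...,0]],order=1) for k in range(g[n].shape[2])],-1)
            val=val.mean(0) if False else val
            gr=np.linalg.norm(val[:,4:]-val[:,:-4],axis=-1);oc=off[2:-2]
            m=abs(oc)<=r; gr=gr[:,m];oc=oc[m]
            gm=gr.mean(0)
            w=np.clip(gr-0.5*gr.max(1,keepdims=True),0,None)
            o=(w*oc).sum(1)/w.sum(1)
            meas.append((n,P,uv+o[:,None]*nn,nn,ei,gr.max(1)))
        def res(x):
            return np.concatenate([((proj(n,tf(x,P))-t)@nn)*np.clip(s/60,0.1,1) for n,P,t,nn,ei,s in meas])
        q=least_squares(res,q,loss="soft_l1",f_scale=.4,x_scale=[.01,.01,.1]+[.01]*(len(q)-3)).x
    if verbose:
        for n,P,t,nn,ei,s in meas: print("  ",n,ei,"med res px",round(float(np.median((proj(n,tf(q,P))-t)@nn)),2),"grad",int(np.median(s)))
    return q
def rect(cam,hx,hy,z,which="NSEW"):
    c={"E":((hx,-hy,z),(hx,hy,z)),"W":((-hx,-hy,z),(-hx,hy,z)),"N":((-hx,hy,z),(hx,hy,z)),"S":((-hx,-hy,z),(hx,-hy,z))}
    return [(cam,*c[w]) for w in which]
def draw(n,im,q,segs,box,name,k=5):
    l,t,r,b=box;c=cv2.resize(im[t:b,l:r],None,fx=k,fy=k,interpolation=cv2.INTER_CUBIC)[:,:,::-1].copy()
    for A,B in segs:
        uv=(proj(n,tf(q,[A,B]))-[l,t]+.5)*k
        cv2.line(c,tuple(int(v) for v in uv[0]),tuple(int(v) for v in uv[1]),(0,255,255),1,cv2.LINE_AA)
    cv2.imwrite(f"pics/{name}.png",c)
CAR=[(a,b) for _,a,b in rect("",.064,.076,.056)]+[(a,b) for _,a,b in rect("",.064,.076,0)]+[((.053,.05,.056),(.053,.05,.073)),((-.053,-.02,.056),(-.053,-.02,.073)),((-.014,-.08,.097),(.014,-.08,.097)),((-.014,-.102,.097),(.014,-.102,.097))]
COV=[(a,b) for _,a,b in rect("",.064,.076,.006)]+[((0,-.035,.042),(0,.035,.042)),((-.0125,-.066,.043),(.0125,-.066,.043)),((-.0125,-.07,.006),(-.0125,-.07,.043))]
E
python3 - <<'E'
from fit import *
im=dict(np.load("im0.npz"))
print("carrier",at("top",[257,202.3],0),at("side",[251.9,260.3],0))
print("cover",at("top",[381,205.8],.042),at("top",[391.6,200.7],.03))
q=np.r_[at("top",[381,205.8],.042)[0,:2],.35]
qt=edgefit(im,rect("top",.064,.076,.006),q);print("cover top",qt)
draw("top",im["top"],qt,COV,(340,170,420,240),"ct",8)
q=np.r_[at("top",[255.5,202],.03)[0,:2],-.25]
for w in ("NW","NSEW"):
    qc=edgefit(im,rect("top",.064,.076,.056,w)+rect("top",.048,.06,.056,"")+[],q);print("carrier top",w,qc)
draw("top",im["top"],qc,CAR,(220,170,320,235),"cat",8)
qs=edgefit(im,rect("side",.064,.076,.056),qc);print("carrier side",qs)
draw("side",im["side"],qs,CAR,(215,220,335,290),"cas",6)
E
```

```text
carrier [[0.54250538 0.16827107 0.        ]] [[ 5.43453114e-01  1.82459394e-01 -1.11022302e-16]]
cover [[ 0.51642496 -0.35831665  0.042     ]] [[ 0.53808363 -0.40588934  0.03      ]]
   top 0 med res px 0.04 grad 84
   top 1 med res px -0.25 grad 60
   top 2 med res px -0.12 grad 83
   top 3 med res px 0.12 grad 73
cover top [ 0.51837012 -0.35803378  0.35770831]
   top 0 med res px 0.02 grad 106
   top 1 med res px -0.01 grad 106
carrier top NW [ 0.5404998   0.16886717 -0.28585247]
   top 0 med res px -0.32 grad 52
   top 1 med res px 0.28 grad 138
   top 2 med res px 0.38 grad 100
   top 3 med res px -0.44 grad 105
carrier top NSEW [ 0.54165221  0.17890044 -0.28541601]
   side 0 med res px -0.18 grad 51
   side 1 med res px 0.34 grad 147
   side 2 med res px 0.08 grad 59
   side 3 med res px -0.09 grad 133
carrier side [ 0.53754185  0.17732246 -0.30695513]
```

View pics/ct.png

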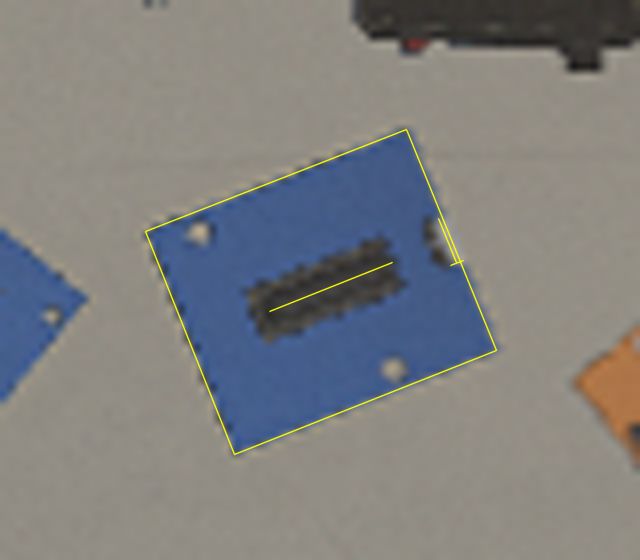

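View pics/cat.png

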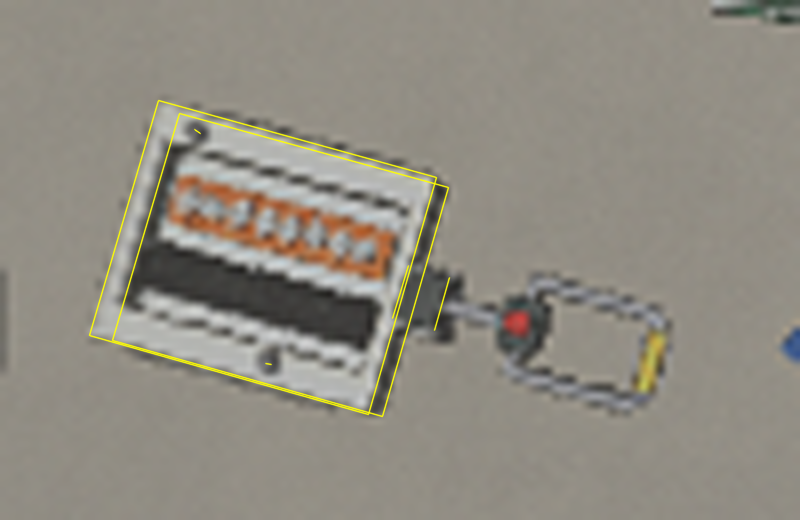

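View pics/cas.png

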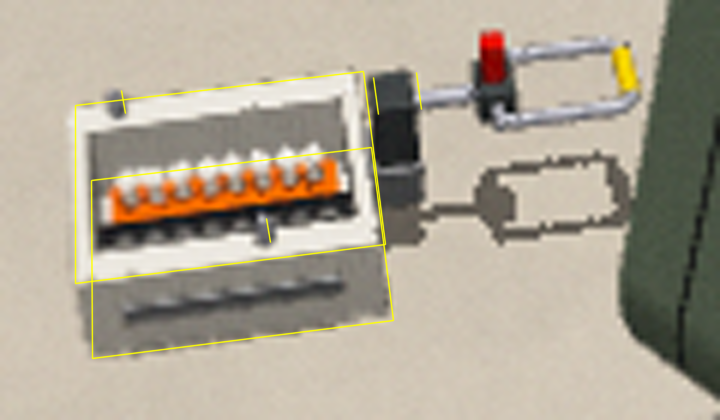

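Emit:
carry_out --angular '[[0,0,83.7],[0,0,83.7],[0,0,83.7],[0,0,83.7],[0,0,83.7],[0,0,83.7],[0,0,83.7],[0,0,83.7]]' --slide '[[25.93,15.45,-8],[25.93,15.45,-8],[25.93,15.45,-8],[25.93,15.45,-8],[25.93,15.45,-8],[25.93,15.45,-8],[25.93,15.45,-8],[25.93,15.45,-8]]' --gripper '[0,0,0,0,0,0,0,0]' --newtons 60

```text
clock: 2.3
tool_pos: [0.5189, -0.3584, 0.1511]
eef_rot: [-1.783, -2.586, 0.0]
wrist_force: [-0.1, -0.3, 0.5]
opening: 0.0856
```

```bash
python3 - <<'E'
from fit import *
R=cv2.Rodrigues(observe()["eef_rot"])[0];print(np.degrees(np.arctan2(R[1,1],R[0,1])),observe()["qpos"])
im={n:snapshot(n) for n in("side","top")}
crop("side",(340,130,480,240),"s3",5,im["side"]);crop("top",(180,140,420,280),"t3",3,im["top"])
E
```

```text
20.841329347546704 [-7.41526512e-01  3.93452271e-01  1.47365269e+00 -5.68828074e-05
  1.27479136e+00 -1.10525971e+00]
```

View pics/s3.png

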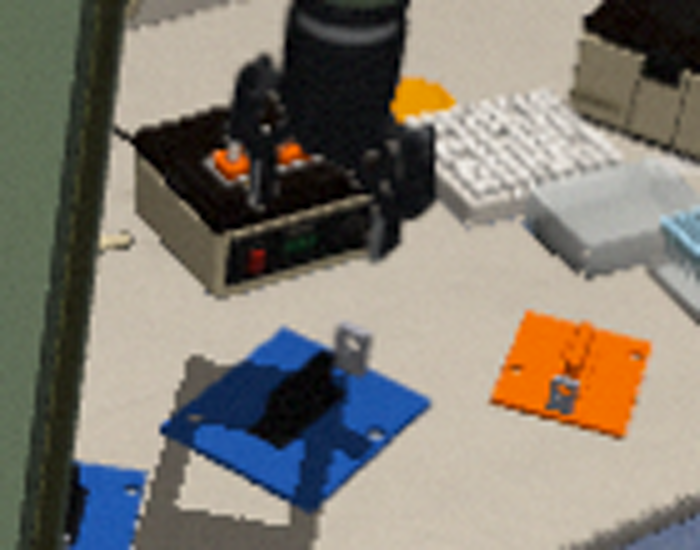

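View pics/t3.png

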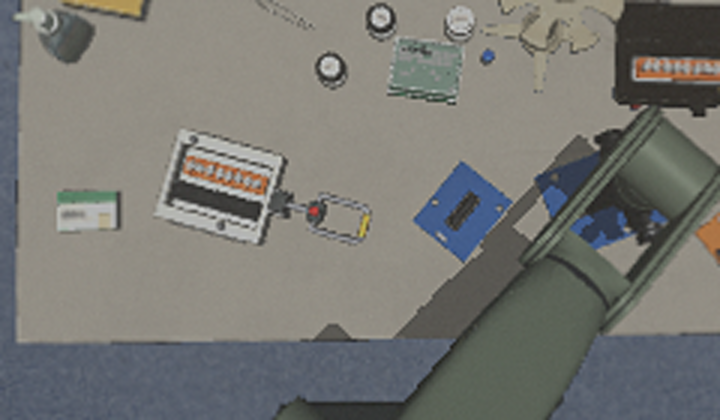

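```bash
python3 - <<'E'
from fit import *
im={n:snapshot(n) for n in("side","top")}
q=[.5184,-.358,.3577]
qs=edgefit(im,rect("side",.064,.076,.006),q,chan=lambda a:a[...,2]-a[...,0]);print(qs)
draw("side",im["side"],qs,COV,(340,130,480,240),"cs",5)
s=observe();R=cv2.Rodrigues(s["eef_rot"])[0];
for y in(-.057,-.0425,.0425,.057):
  print(y,(proj("side",s["tool_pos"]+R@[0,y,-.013])-[340,130]+.5)*5)
print(T("side","lug_hole"),T("side","cover_handle"), proj("side",tf(q,[[0,-.066,.03],[0,0,.042]])))
E
```

```text
side 0 med res px 0.19 grad 68
   side 1 med res px -0.38 grad 83
   side 2 med res px -0.24 grad 51
   side 3 med res px 0.17 grad 89
[ 0.51578156 -0.35649629  0.36129465]
-0.057 [[394.57254885 263.59716132]]
-0.0425 [[375.74508876 254.7760907 ]]
0.0425 [[269.0142454  204.88050657]]
0.057 [[251.41235046 196.6696272 ]]
[(0.82, [352.0, 237.3]), (0.8, [409.6, 199.0]), (0.77, [453.5, 208.0])] [(0.73, [454.5, 201.1]), (0.66, [402.2, 206.1]), (0.58, [351.6, 225.8])] [[409.89416838 198.06976737]
 [399.82409882 204.11564129]]
```

View pics/cs.png

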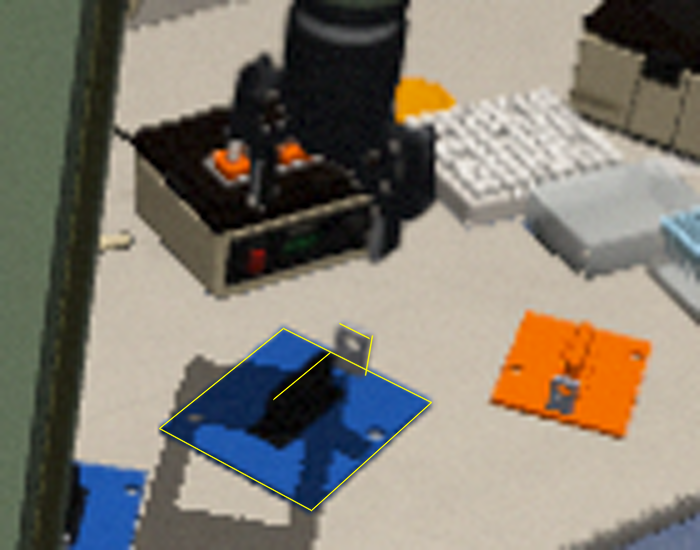

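Emit:
carry_out --angular '[[0,0,0],[0,0,0],[0,0,0],[0,0,0],[0,0,0],[0,0,0],[0,0,0],[0,0,0]]' --slide '[[-0.15,0.1,-6],[-0.15,0.1,-11],[-0.15,0.1,-13.5],[-0.15,0.1,-13.5],[-0.15,0.1,-13.5],[-0.15,0.1,-13.5],[-0.15,0.1,-13.5],[-0.15,0.1,-13.5]]' --gripper '[0,0,0,0,1,1,1,1]' --newtons 60

```text
clock: 3.6
tool_pos: [0.5177, -0.3581, 0.0174]
eef_rot: [1.79, 2.58, 0.0]
wrist_force: [-3.8, 3.8, 7.4]
opening: 0.0128
```

Emit:
carry_out --angular '[[0,0,0],[0,0,0],[0,0,0],[0,0,0]]' --slide '[[0,0,0],[0,0,0],[0,0,1],[0,0,2]]' --gripper '[1,1,1,1]'

```text
clock: 4.1
tool_pos: [0.516, -0.3569, 0.0355]
eef_rot: [-1.789, -2.579, -0.0]
wrist_force: [-0.4, -0.7, -3.4]
opening: 0.013
```

Emit:
carry_out --angular '[[0,0,0],[0,0,-3],[0,0,-9],[0,0,-14],[0,0,-19],[0,0,-24],[0,0,-28],[0,0,-32]]' --slide '[[0,0,5],[0.3,4,11],[0.6,9,16],[1,14,17],[1.3,19,17],[1.6,24,17],[1.8,29,17],[2,34,17]]' --gripper '[1,1,1,1,1,1,1,1]'

```text
clock: 5.1
tool_pos: [0.5364, -0.0161, 0.2062]
eef_rot: [-2.435, -1.985, 0.001]
wrist_force: [-0.3, 0.5, -2.6]
opening: 0.0127
```

Emit:
carry_out --angular '[[0,0,-2],[0,0,-4],[0,0,-4.8],[0,0,-4.8],[0,0,-4.8],[0,0,-4.8],[0,0,-4.8]]' --slide '[[0.2,5,0],[0.3,10,0],[0.36,15,0],[0.36,18.5,0],[0.36,19.5,-2],[0.36,19.5,-6],[0.36,19.5,-7]]' --gripper '[1,1,1,1,1,1,1]'

```text
clock: 5.98
tool_pos: [0.5374, 0.1769, 0.133]
eef_rot: [-2.511, -1.883, 0.011]
wrist_force: [-0.8, -0.5, -4.6]
opening: 0.0127
```

```bash
python3 - <<'E'
from fit import *
s=observe();R=cv2.Rodrigues(s["eef_rot"])[0];print(s["tool_pos"],np.arctan2(R[1,1],R[0,1]),s["wrist_force"])
im={n:snapshot(n) for n in("side","top")};np.savez("im1.npz",**im)
crop("side",(180,170,360,300),"s4",4,im["side"]);crop("top",(210,150,320,250),"t4",6,im["top"])
E
```

```text
[0.53738272 0.17692562 0.13296434] -0.2839560655739807 [-0.83106768 -0.49289515 -4.56386677]
```

View pics/s4.png

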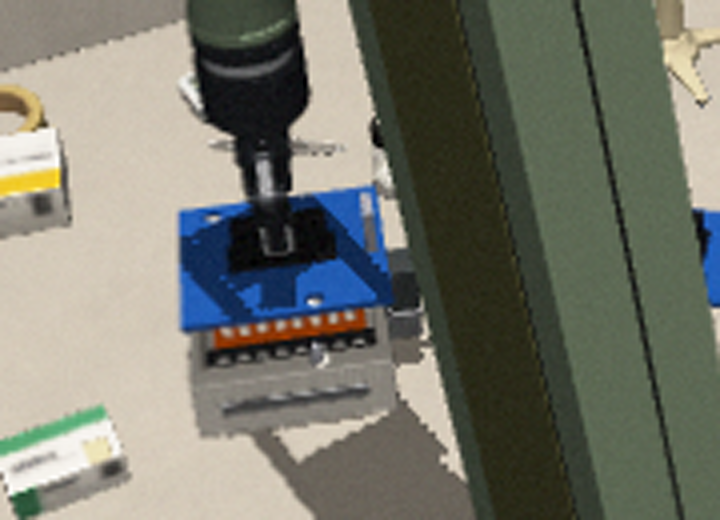

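View pics/t4.png

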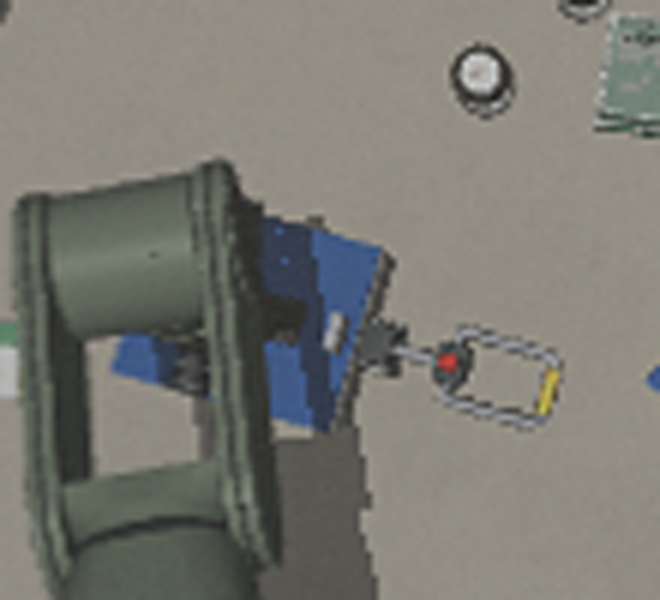

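```bash
python3 - <<'E'
from fit import *
im=dict(np.load("im0.npz"))
for R in(1.5,2.5):
  for w in("NSEW","NSW","NEW"):
    print(R,w,edgefit(im,rect("side",.064,.076,.056,w),[.5385,.1795,-.287],R=R,verbose=w=="NSEW"))
q=edgefit(im,rect("side",.064,.076,.056),[.5385,.1795,-.287],R=1.5,verbose=False)
draw("side",im["side"],q,CAR,(220,220,290,285),"cas2",10)
im1=dict(np.load("im1.npz"))
qc=edgefit(im1,rect("side",.064,.076,.006,"NSW"),[.5374,.1769,-.284,.1165],chan=lambda a:a[...,2]-a[...,0]);print("held free z",qc)
for z in(.1155,.1165,.1175):
  f=lambda a:a[...,2]-a[...,0]
  E=[(n,np.array(A)+[0,0,z],np.array(B)+[0,0,z]) for n,A,B in rect("side",.064,.076,.006)]
  print(z,edgefit(im1,E,[.5374,.1769,-.284],chan=f,verbose=z==.1165))
draw("side",im1["side"],qc,COV,(220,205,290,260),"h1",10)
E
```

```text
side 0 med res px 0.08 grad 38
   side 1 med res px 0.05 grad 151
   side 2 med res px 0.12 grad 61
   side 3 med res px -0.04 grad 135
1.5 NSEW [ 0.53774125  0.17817595 -0.29722592]
1.5 NSW [ 0.53792634  0.17809516 -0.30032793]
1.5 NEW [ 0.53768952  0.17826996 -0.27640519]
   side 0 med res px -0.19 grad 48
   side 1 med res px 0.31 grad 152
   side 2 med res px 0.07 grad 59
   side 3 med res px -0.09 grad 131
2.5 NSEW [ 0.5375733   0.17744248 -0.3068924 ]
2.5 NSW [ 0.53773596  0.17740322 -0.31129277]
2.5 NEW [ 0.53546967  0.17076686 -0.27863858]
   side 0 med res px -0.01 grad 84
   side 1 med res px 0.02 grad 88
   side 2 med res px -0.07 grad 85
held free z [ 0.53455649  0.17660715 -0.28785611  0.11237328]Traceback (most recent call last):
  File "<stdin>", line 13, in <module>
  File "fit.py", line 28, in edgefit
    q=least_squares(res,q,loss="soft_l1",f_scale=.4,x_scale=[.01,.01,.1]+[.01]*(len(q)-3)).x
      ~~~~~~~~~~~~~^^^^^^^^^^^^^^^^^^^^^^^^^^^^^^^^^^^^^^^^^^^^^^^^^^^^^^^^^^^^^^^^^^^^^^^
    return func(*args, **kwargs)
    vector_fun = VectorFunction(
        fun_wrapped,
[... 583 characters left out ...]
eval in f_evals]
                                    ^^^^^^^
    f = np.atleast_1d(self.fun(x, *self.args, **self.kwargs))
                      ~~~~~~~~^^^^^^^^^^^^^^^^^^^^^^^^^^^^^^
    return np.atleast_1d(self.fun(x))
                         ~~~~~~~~^^^
    return self.f(x, *self.args, **self.kwargs)
           ~~~~~~^^^^^^^^^^^^^^^^^^^^^^^^^^^^^^
  File "fit.py", line 27, in res
    return np.concatenate([((proj(n,tf(x,P))-t)@nn)*np.clip(s/60,0.1,1) for n,P,t,nn,ei,s in meas])
                             ~~~~^^^^^^^^^^^
  File "h.py", line 4, in proj
    p=camera_params(n);M=np.linalg.inv(p["world_from_camera"]);P=np.atleast_2d(P)
ValueError: time passes only in moves, steps and waits
```

View pics/cas2.png

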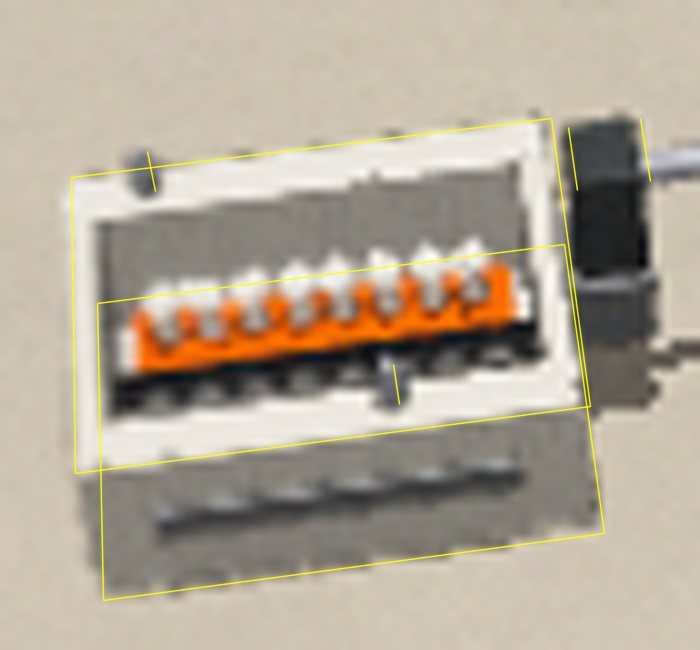

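```bash
sed -i '2a _C={}\n_cp=camera_params\ndef camera_params(n):\n    if n not in _C: _C[n]=_cp(n)\n    return _C[n]' h.py
python3 - <<'E'
from fit import *
im1=dict(np.load("im1.npz"));f=lambda a:a[...,2]-a[...,0]
for z in(.1155,.1165,.1175):
  E=[(n,np.array(A)+[0,0,z],np.array(B)+[0,0,z]) for n,A,B in rect("side",.064,.076,.006)]
  qc=edgefit(im1,E,[.5374,.1769,-.284],chan=f,verbose=z==.1165);print(z,qc)
  E=[(n,np.array(A)+[0,0,z],np.array(B)+[0,0,z]) for n,A,B in [("top",(-.064,-.076,.006),(.03,-.076,.006)),("top",(-.064,-.076,.006),(-.064,-.04,.006)),("top",(.064,-.076,.006),(.064,-.04,.006))]]
  print(" top",edgefit(im1,E,[.5374,.1769,-.284],chan=f,verbose=z==.1165))
COVz=[(np.array(a)+[0,0,.1165],np.array(b)+[0,0,.1165]) for a,b in COV+[((.0465,.05,.006),(.0595,.05,.006)),((.053,.0435,.006),(.053,.0565,.006)),((-.0465,-.02,.006),(-.0595,-.02,.006)),((-.053,-.0265,.006),(-.053,-.0135,.006))]]
draw("side",im1["side"],qc,COVz,(220,205,290,260),"h1",10)
E
```

```text
0.1155 [ 0.53311131  0.17685876 -0.28680093]
 top [ 0.53819151  0.17558782 -0.2883695 ]
   side 0 med res px -0.15 grad 83
   side 1 med res px 0.14 grad 93
   side 2 med res px -0.43 grad 94
   side 3 med res px 0.24 grad 82
0.1165 [ 0.53207789  0.1771073  -0.28676069]
   top 0 med res px -0.0 grad 52
   top 1 med res px 0.08 grad 60
   top 2 med res px -0.05 grad 66
 top [ 0.53814234  0.1754528  -0.28881733]
0.1175 [ 0.53103512  0.17735433 -0.28673945]
 top [ 0.5380926   0.17531771 -0.28926373]
```

View pics/h1.png

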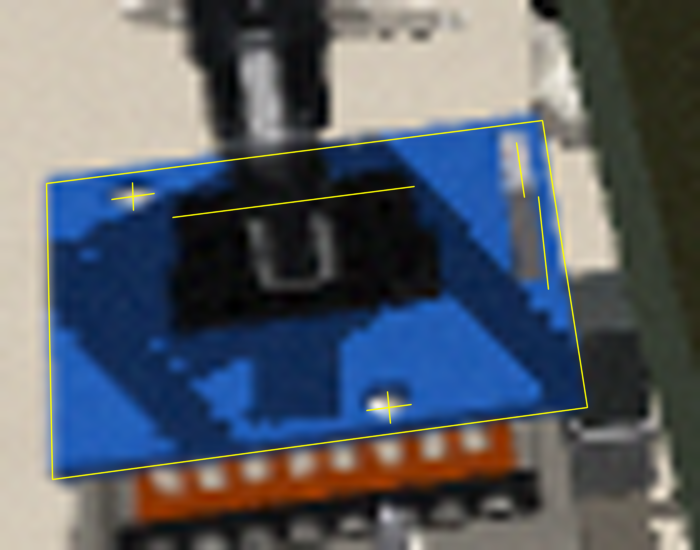

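Emit:
carry_out --angular '[[0,0,0],[0,0,0],[0,0,0],[0,0,0],[0,0,0],[0,0,0]]' --slide '[[0.37,0.25,-1.5],[0.37,0.25,-3.0],[0.37,0.25,-4],[0.37,0.25,-4],[0.37,0.25,-4.3],[0.37,0.25,-4.3]]' --gripper '[1,1,1,1,1,1]'

```text
clock: 6.82
tool_pos: [0.5446, 0.1798, 0.0935]
eef_rot: [2.514, 1.884, 0.001]
wrist_force: [0.3, -0.4, -3.0]
opening: 0.0135
```

Emit:
carry_out --angular '[[0,0,0],[0,0,0],[0,0,0],[0,0,0],[0,0,0]]' --slide '[[0,0,-0.2],[0,0,-0.4],[0,0,-0.6],[0,0,-0.8],[0,0,-0.8]]' --gripper '[1,1,1,1,1]'

```text
clock: 7.45
tool_pos: [0.5441, 0.1798, 0.085]
eef_rot: [-2.514, -1.884, 0.001]
wrist_force: [0.2, 0.2, -2.6]
opening: 0.0131
```

```bash
python3 - <<'E'
from fit import *
s=observe();print(s["tool_pos"],s["wrist_force"])
im={n:snapshot(n) for n in("side","top")};np.savez("im2.npz",**im);print(observe()["tool_pos"])
f=lambda a:a[...,2]-a[...,0]
for z in(.0675,.0685):
  E=[(n,np.array(A)+[0,0,z],np.array(B)+[0,0,z]) for n,A,B in rect("side",.064,.076,.006)]
  print(z,edgefit(im,E,[.5411,.1798,-.284],chan=f))
  E=[(n,np.array(A)+[0,0,z],np.array(B)+[0,0,z]) for n,A,B in [("top",(-.064,-.076,.006),(.03,-.076,.006)),("top",(-.064,-.076,.006),(-.064,-.04,.006)),("top",(.064,-.076,.006),(.064,-.04,.006))]]
  print(" top",edgefit(im,E,[.5411,.1798,-.284],chan=f))
crop("side",(215,205,305,285),"s5",8,im["side"]);crop("top",(220,170,300,235),"t5",9,im["top"])
E
```

```text
[0.54413178 0.17975079 0.08498645] [ 0.19995345  0.23185422 -2.62070772]
[0.54434933 0.17977307 0.08524639]
   side 0 med res px -0.07 grad 99
   side 1 med res px 0.12 grad 94
   side 2 med res px -0.26 grad 87
   side 3 med res px 0.23 grad 62
0.0675 [ 0.54136958  0.17914251 -0.28771789]
   top 0 med res px -0.01 grad 46
   top 1 med res px 0.03 grad 50
   top 2 med res px -0.02 grad 65
 top [ 0.54466716  0.17869546 -0.28771785]
   side 0 med res px -0.1 grad 97
   side 1 med res px 0.15 grad 95
   side 2 med res px -0.25 grad 87
   side 3 med res px 0.22 grad 61
0.0685 [ 0.54035024  0.17938605 -0.28738948]
   top 0 med res px -0.01 grad 46
   top 1 med res px 0.01 grad 50
   top 2 med res px -0.0 grad 65
 top [ 0.54460963  0.1785652  -0.28802452]
```

View pics/s5.png

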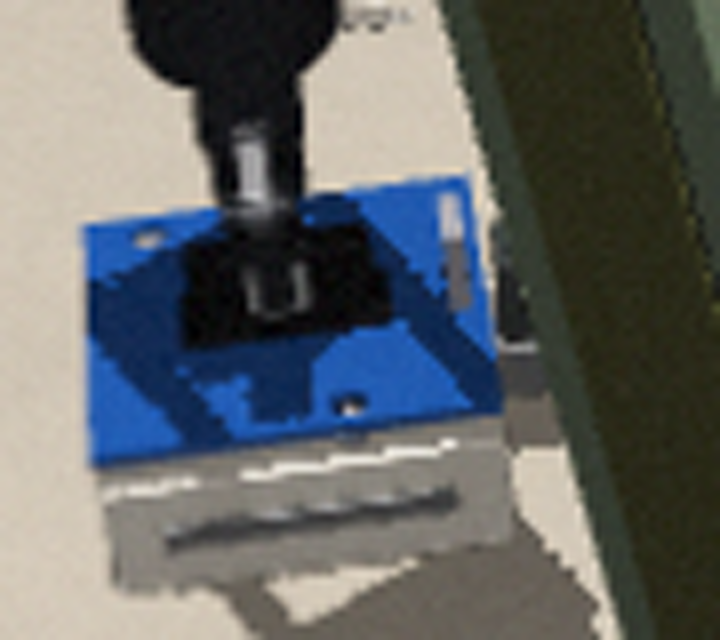

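View pics/t5.png

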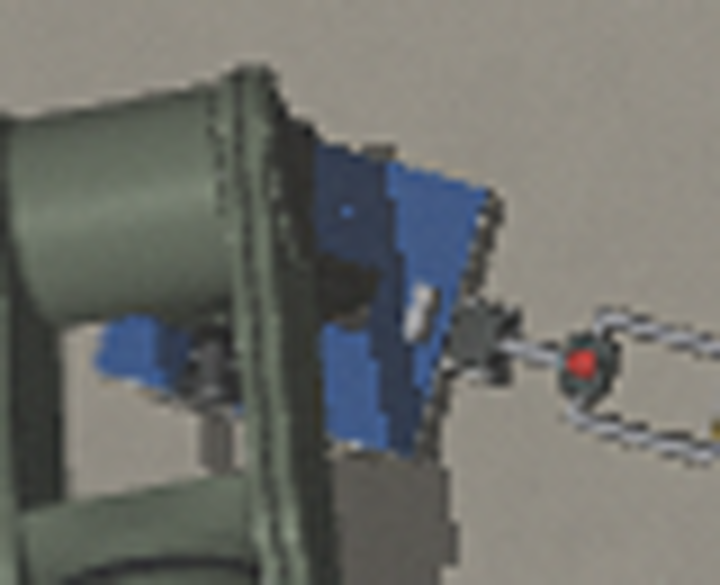

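Emit:
carry_out --angular '[[0,0,0],[0,0,0],[0,0,0],[0,0,0],[0,0,0],[0,0,0]]' --slide '[[0,0,0.6],[-0.3,0,0.6],[-0.3,0,0.3],[-0.3,0,0],[-0.3,0,-0.3],[-0.3,0,-0.3]]' --gripper '[1,1,1,1,1,1]'

```text
clock: 8.3
tool_pos: [0.5409, 0.1797, 0.0816]
eef_rot: [-2.513, -1.884, 0.002]
wrist_force: [-0.2, 0.0, -3.1]
opening: 0.0128
```

Emit:
carry_out --angular '[[0,0,0],[0,0,0],[0,0,0],[0,0,0]]' --slide '[[0,0,-0.2],[0,0,-0.4],[0,0,-0.6],[0,0,-0.6]]' --gripper '[1,1,1,1]'

```text
clock: 8.8
tool_pos: [0.5411, 0.1797, 0.076]
eef_rot: [-2.514, -1.884, 0.001]
wrist_force: [0.7, -0.1, -3.3]
opening: 0.0128
```

Emit:
carry_out --angular '[[0,0,0],[0,0,0],[0,0,0],[0,0,0]]' --slide '[[0,0,-0.2],[0,0,-0.4],[0,0,-0.6],[0,0,-0.6]]' --gripper '[1,1,1,1]'

```text
clock: 9.3
tool_pos: [0.5416, 0.1798, 0.0733]
eef_rot: [2.513, 1.885, -0.0]
wrist_force: [-7.4, -2.0, 13.8]
opening: 0.0129
```

```bash
python3 - <<'E'
from fit import *
im={n:snapshot(n) for n in("side","top")}
f=lambda a:a[...,2]-a[...,0]
E=[(n,np.array(A)+[0,0,.056],np.array(B)+[0,0,.056]) for n,A,B in rect("side",.064,.076,.006)]
print(edgefit(im,E,[.5411,.1798,-.284],chan=f))
crop("side",(215,205,305,285),"s6",8,im["side"])
E
```

```text
side 0 med res px -0.19 grad 92
   side 1 med res px 0.14 grad 86
   side 2 med res px -0.28 grad 81
   side 3 med res px 0.18 grad 64
[ 0.53869657  0.1791238  -0.28362022]
```

View pics/s6.png

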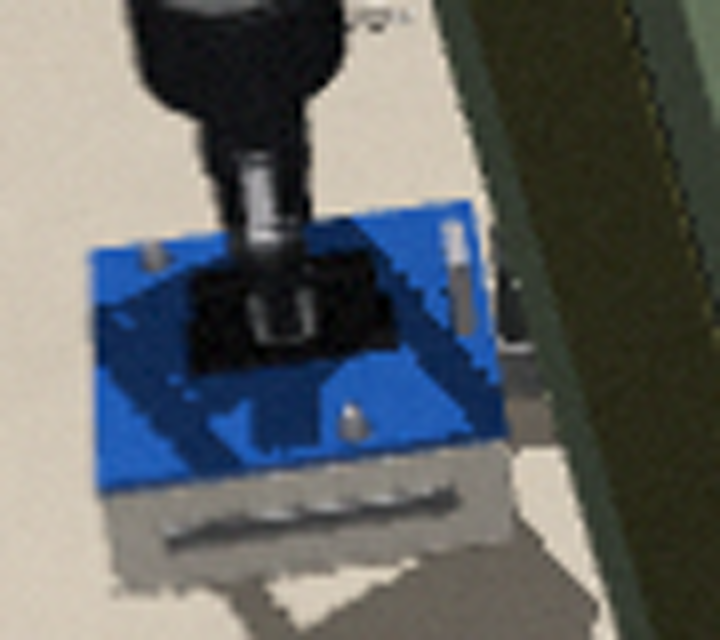

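Emit:
carry_out --angular '[[0,0,0],[0,0,0],[0,0,0],[0,0,0],[0,0,0],[0,0,0],[0,0,0]]' --slide '[[0,0,0.2],[0,0,0.3],[0,0,0.3],[0,0,0.3],[0,0,3],[0,0,7],[0,0,10]]' --gripper '[0.5,0.5,0.5,0.5,0.5,0.5,0.5]'

```text
clock: 10.28
tool_pos: [0.5418, 0.1798, 0.1717]
eef_rot: [2.514, 1.884, 0.001]
wrist_force: [0.0, -0.4, 0.6]
opening: 0.0427
```

```bash
python3 - <<'E'
from fit import *
im={n:snapshot(n) for n in("side","top")};np.savez("im3.npz",**im)
f=lambda a:a[...,2]-a[...,0]
for c in im:
  E=[(n,np.array(A)+[0,0,.056],np.array(B)+[0,0,.056]) for n,A,B in rect(c,.064,.076,.006,"NSEW" if c=="side" else "S")]
  if c=="side":print(edgefit(im,E,[.5411,.1798,-.284],chan=f))
crop("side",(215,185,345,285),"s7",6,im["side"]);crop("top",(220,170,330,235),"t7",7,im["top"])
for n in im:
  for l in["pin_post","ring_bar","ring_hinge","hole_line","lug_hole"]: print(n,l,T(n,l))
E
```

```text
side 0 med res px -0.19 grad 84
   side 1 med res px 0.13 grad 97
   side 2 med res px -0.28 grad 84
   side 3 med res px 0.22 grad 64
[ 0.538928    0.17917333 -0.28701686]
side pin_post []
side ring_bar [(0.46, [280.0, 216.5])]
side ring_hinge [(0.42, [280.4, 219.9])]
side hole_line [(0.65, [277.9, 236.8])]
side lug_hole [(0.69, [271.5, 241.2]), (0.69, [454.7, 212.0]), (0.54, [353.2, 238.3])]
top pin_post [(0.59, [283.4, 212.0]), (0.5, [254.3, 202.2])]
top ring_bar [(0.63, [302.0, 217.9])]
top ring_hinge [(0.72, [283.9, 208.5])]
top hole_line [(0.52, [271.6, 205.6])]
top lug_hole [(0.73, [265.3, 205.2]), (0.71, [419.9, 227.3]), (0.64, [327.8, 218.2]), (0.32, [288.1, 166.2])]
```

View pics/s7.png

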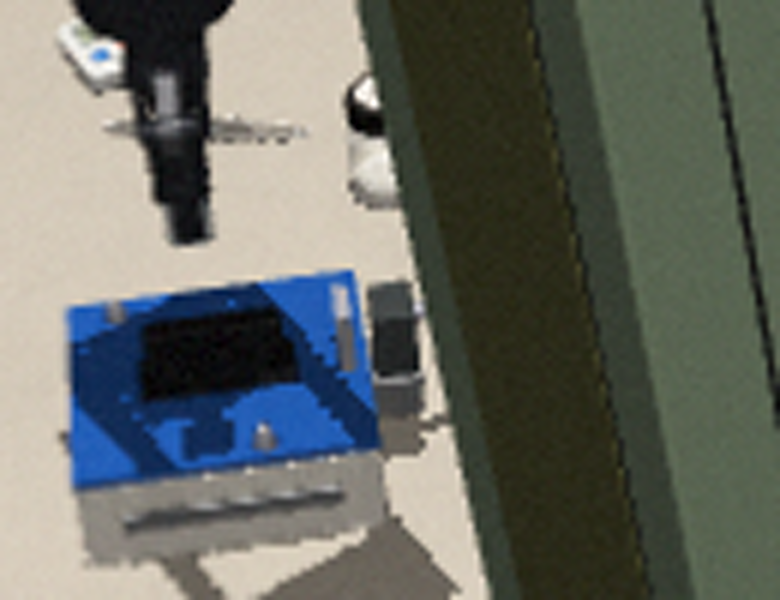

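View pics/t7.png

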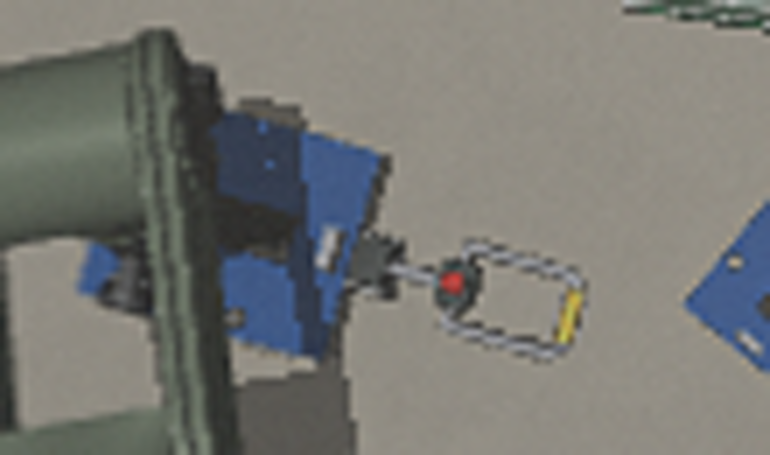

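```bash
python3 - <<'E'
from fit import *
q=np.array([.541,.179,-.285]);c,s=np.cos(q[2]),np.sin(q[2])
im=dict(np.load("im0.npz"));im3=dict(np.load("im3.npz"))
def red(a):
    a=a.astype(int);m=((a[...,0]>130)&(a[...,1]<70)&(a[...,2]<70));return m
def yel(a):
    a=a.astype(int);return (a[...,0]>170)&(a[...,1]>140)&(a[...,2]<110)
for nm,A,B,f,z in(("post",(280,205),(290,215),red,.122),("bar",(298,210),(309,223),yel,.086)):
  for src,I in(("0",im["top"]),("3",im3["top"])):
    m=f(I[A[1]:B[1],A[0]:B[0]]);ys,xs=np.nonzero(m);uv=[xs.mean()+A[0],ys.mean()+A[1]];P=at("top",uv,z)[0]
    d=P[:2]-q[:2];print(nm,src,m.sum(),np.round(uv,1),P,"carrier",c*d[0]+s*d[1],-s*d[0]+c*d[1])
m=red(im["side"][215:240,285:305]);ys,xs=np.nonzero(m);print(np.c_[xs+285,ys+215].tolist())
m=yel(im["side"][215:245,310:325]);ys,xs=np.nonzero(m);P=at("side",[xs.mean()+310,ys.mean()+215],.086)[0];d=P[:2]-q[:2];print("bar side",P,c*d[0]+s*d[1],-s*d[0]+c*d[1])
E
```

```text
post 0 5 [284.2 210. ] [0.50058044 0.04070465 0.122     ] carrier 9.366251537668013e-05 -0.14408100255703746
post 3 5 [284.2 210. ] [0.50058044 0.04070465 0.122     ] carrier 9.366251537668013e-05 -0.14408100255703746
bar 0 10 [300.9 214.6] [ 0.48288637 -0.02404056  0.086     ] carrier 0.0013169482084613993 -0.21118932178968203
bar 3 10 [300.9 214.6] [ 0.48288637 -0.02404056  0.086     ] carrier 0.0013169482084613993 -0.21118932178968203
[[295, 226], [296, 226], [297, 226], [298, 226], [295, 227], [296, 227], [297, 227], [298, 227], [296, 228], [297, 228], [298, 228], [296, 229], [297, 229], [296, 230], [297, 230], [296, 231], [297, 232]]
bar side [ 0.48295814 -0.02452192  0.086     ] 0.0015211593652622243 -0.2116310824669442
```

Emit:
carry_out --angular '[[0,0,0],[0,0,0],[0,0,0],[0,0,0],[0,0,0]]' --slide '[[-1.5,-5,0],[-3,-10,0],[-4.1,-13.9,0],[-4.1,-13.9,0],[-4.1,-13.9,0]]' --gripper '[0.5,0.5,0.5,0.5,0.5]'

```text
clock: 11.5
tool_pos: [0.5006, 0.041, 0.1703]
eef_rot: [-2.514, -1.883, -0.001]
wrist_force: [0.1, -0.5, 0.3]
opening: 0.0426
```

```bash
python3 - <<'E'
from fit import *
im={n:snapshot(n) for n in("side","top")};s=observe();print(s["tool_pos"],proj("side",[s["tool_pos"]]))
crop("side",(215,165,365,285),"s8",5,im["side"]);crop("top",(220,170,330,235),"t8",7,im["top"])
E
```

```text
[0.50067897 0.04165659 0.17028721] [[295.62110077 213.5098485 ]]
```

View pics/s8.png

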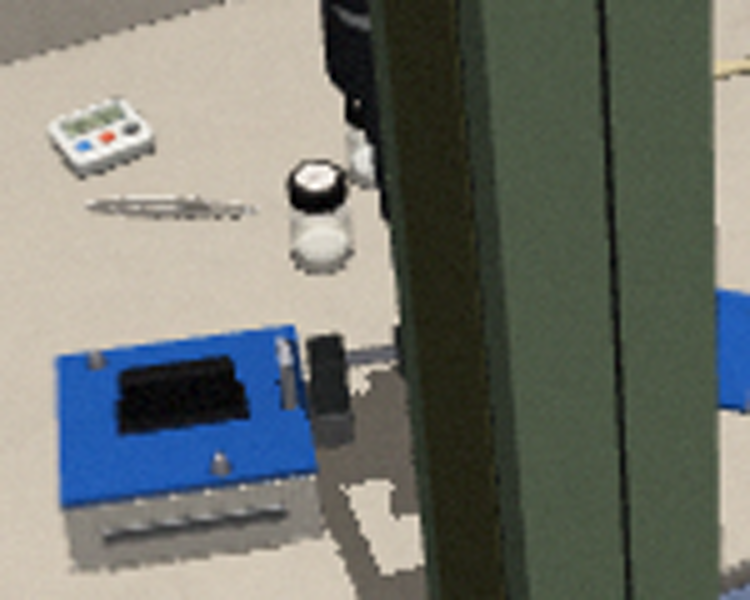

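Emit:
carry_out --angular '[[0,0,0],[0,0,0],[0,0,0],[0,0,0],[0,0,0],[0,0,0],[0,0,0],[0,0,0]]' --slide '[[0,0,-3],[0,0,-5],[0,0,-6.4],[0,0,-6.4],[0,0,-6.4],[0,0,-6.4],[0,0,-6.4],[0,0,-6.4]]' --gripper '[0.5,0.5,0.5,0.5,1,1,1,1]' --newtons 40

```text
clock: 12.6
tool_pos: [0.5008, 0.041, 0.1074]
eef_rot: [2.514, 1.884, 0.002]
wrist_force: [-2.6, 2.0, 5.0]
opening: 0.0106
```

Emit:
carry_out --angular '[[0,0,0],[0,0,0],[0,0,0],[0,0,0],[0,0,0],[0,0,0],[0,0,0],[0,0,0]]' --slide '[[0.11,0.38,0],[0.22,0.77,0],[0.34,1.15,0],[0.45,1.54,0],[0.56,1.92,0],[0.67,2.3,0],[0.79,2.69,0],[0.87,2.98,0]]' --gripper '[1,1,1,1,1,1,1,1]'

```text
clock: 13.6
tool_pos: [0.5093, 0.0698, 0.1075]
eef_rot: [2.512, 1.883, -0.001]
wrist_force: [-3.2, -2.0, 5.9]
opening: 0.0105
```

Emit:
carry_out --angular '[[0,0,0],[0,0,0],[0,0,0],[0,0,0]]' --slide '[[0.06,0.2,0],[0.11,0.38,0],[0.11,0.38,0],[0.11,0.38,0]]' --gripper '[1,1,1,1]'

```text
clock: 14.1
tool_pos: [0.51, 0.0723, 0.1074]
eef_rot: [2.511, 1.883, -0.005]
wrist_force: [-4.6, -5.3, 7.3]
opening: 0.0107
```

Emit:
carry_out --angular '[[0,0,0],[0,0,0],[0,0,0],[0,0,0]]' --slide '[[0.06,0.2,0],[0.11,0.4,0],[0.11,0.4,0],[0.11,0.4,0]]' --gripper '[1,1,1,1]'

```text
clock: 14.6
tool_pos: [0.5101, 0.0725, 0.1074]
eef_rot: [2.507, 1.881, -0.015]
wrist_force: [-8.3, -16.6, 10.4]
opening: 0.0107
```

Emit:
carry_out --angular '[[0,0,0],[0,0,0],[0,0,0],[0,0,0],[0,0,0],[0,0,0],[0,0,0]]' --slide '[[-0.11,-0.4,0],[-0.11,-0.4,0],[-0.11,-0.4,0],[-0.11,-0.4,0],[-0.11,-0.4,3],[-0.11,-0.4,7],[-0.11,-0.4,9]]' --gripper '[1,0.5,0.5,0.5,0.5,0.5,0.5]'

```text
clock: 15.48
tool_pos: [0.5115, 0.0747, 0.1986]
eef_rot: [2.512, 1.883, 0.005]
wrist_force: [0.0, 0.3, -0.2]
opening: 0.0431
```

```bash
python3 - <<'E'
from fit import *
im={n:snapshot(n) for n in("side","top")};s=observe();print(s["tool_pos"],s["qpos"])
crop("side",(215,165,365,285),"s9",5,im["side"]);crop("top",(220,170,330,235),"t9",7,im["top"])
E
```

```text
[0.51241105 0.07465934 0.19922052] [-2.26014592e-02  1.10283314e-01  1.72127052e+00  6.73489094e-05
  1.30350455e+00  2.61239608e-01]
```

View pics/s9.png

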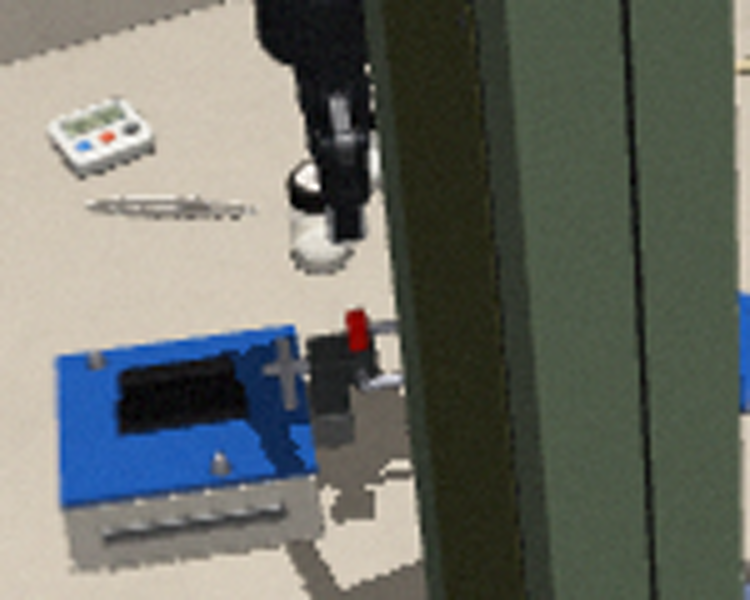

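View pics/t9.png

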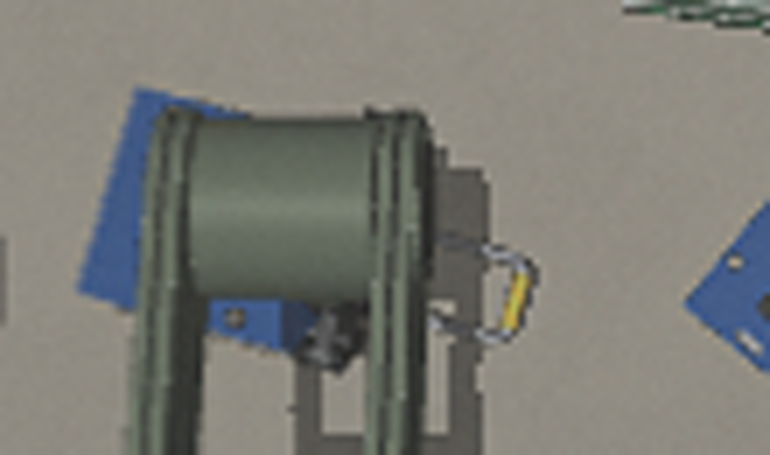

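Emit:
carry_out --angular '[[0,0,10],[0,0,20],[0,0,30],[0,0,40],[0,0,50],[0,0,60],[0,0,70],[0,0,80]]' --slide '[[-0.4,-1.5,0],[-1,-3.5,0],[-1.7,-5.5,0],[-2.0,-6.75,0],[-2.0,-6.75,0],[-2.0,-6.75,0],[-2.0,-6.75,0],[-2.0,-6.75,0]]' --gripper '[0.5,0.5,0.5,0.5,0.5,0.5,0.5,0.5]'

```text
clock: 16.58
tool_pos: [0.4893, 0.0072, 0.1945]
eef_rot: [-0.705, -3.059, 0.0]
wrist_force: [0.6, 0.5, -0.2]
opening: 0.0427
```

Emit:
carry_out --angular '[[0,0,10],[0,0,10],[0,0,10],[0,0,10]]' --slide '[[0,0,-2],[0,0,-4],[0,0,-5],[0,0,-5]]' --gripper '[0.5,0.5,0.5,0.5]'

```text
clock: 17.08
tool_pos: [0.4891, 0.0071, 0.1448]
eef_rot: [-0.445, -3.107, -0.0]
wrist_force: [0.2, 0.3, 0.3]
opening: 0.0428
```

```bash
python3 - <<'E'
from fit import *
im={n:snapshot(n) for n in("side","top")};s=observe();R=cv2.Rodrigues(s["eef_rot"])[0];print(s["tool_pos"],np.degrees(np.arctan2(R[1,1],R[0,1])))
print(at("top",[293.2,212.4],.086))
crop("side",(215,165,365,285),"s10",5,im["side"]);crop("top",(220,170,330,235),"t10",7,im["top"])
E
```

```text
[0.49045612 0.00687196 0.14648404] 73.70508496598981
[[0.49231852 0.00721911 0.086     ]]
```

View pics/s10.png

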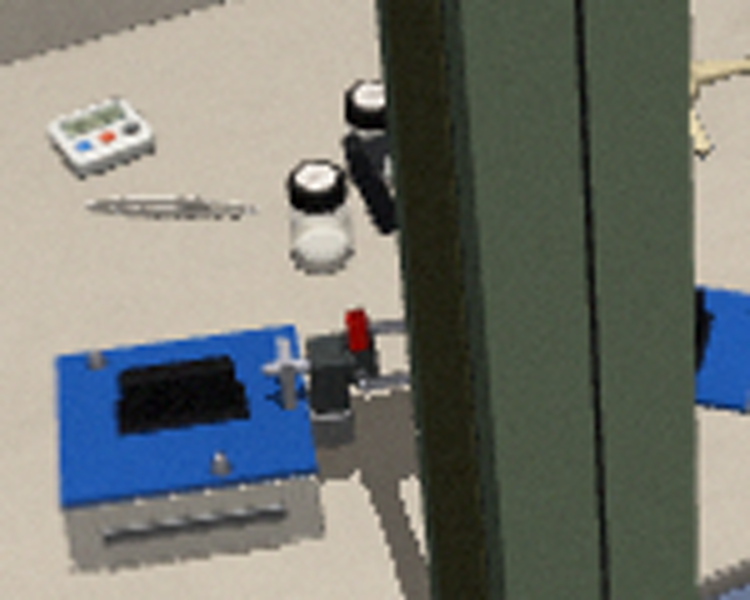

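View pics/t10.png

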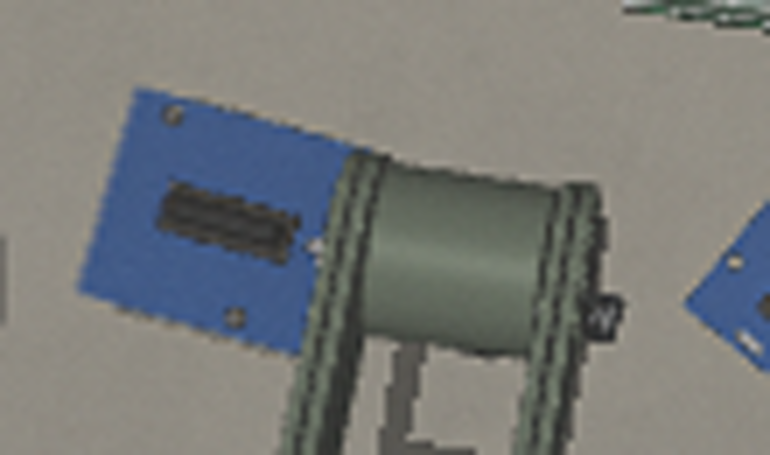

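Emit:
carry_out --angular '[[0,0,0],[0,0,0],[0,0,0],[0,0,0],[0,0,0],[0,0,0],[0,0,0],[0,0,0]]' --slide '[[0.1,0,-3],[0.1,0,-6],[0.1,0,-7.6],[0.1,0,-7.6],[0.1,0,-7.6],[0.1,0,-7.6],[0.1,0,-7.6],[0.1,0,-7.6]]' --gripper '[0.5,0.5,0.5,0.5,1,1,1,1]' --newtons 25

```text
clock: 18.18
tool_pos: [0.4923, 0.0066, 0.0711]
eef_rot: [0.445, 3.107, -0.0]
wrist_force: [0.8, -1.6, 1.1]
opening: 0.0091
```

Emit:
carry_out --angular '[[0,0,0],[0,0,0],[0,0,0],[0,0,0],[0,0,0],[0,0,0],[0,0,0],[0,0,0]]' --slide '[[0.02,0.06,0.89],[0.06,0.22,1.76],[0.15,0.5,2.6],[0.26,0.87,3.4],[0.4,1.35,4.14],[0.56,1.91,4.81],[0.75,2.55,5.39],[0.96,3.26,5.89]]' --gripper '[1,1,1,1,1,1,1,1]'

```text
clock: 19.18
tool_pos: [0.5011, 0.0355, 0.1325]
eef_rot: [0.444, 3.109, -0.014]
wrist_force: [-4.9, -12.1, 14.5]
opening: 0.0089
```

Emit:
carry_out --angular '[[0,0,0],[0,0,0],[0,0,0],[0,0,0],[0,0,0],[0,0,0],[0,0,0],[0,0,0]]' --slide '[[0,0,0.1],[0.22,0.77,0.5],[0.46,1.57,0.82],[0.7,2.41,1.0],[0.95,3.26,1.06],[1.2,4.12,1.0],[1.45,4.95,0.82],[1.45,4.95,0.82]]' --gripper '[1,1,1,1,1,1,1,1]'

```text
clock: 20.18
tool_pos: [0.5165, 0.09, 0.1375]
eef_rot: [0.444, 3.108, 0.002]
wrist_force: [5.6, -2.4, 3.0]
opening: 0.0088
```

```bash
python3 - <<'E'
from fit import *
im={n:snapshot(n) for n in("side","top")};s=observe();print(s["tool_pos"],s["wrist_force"])
crop("side",(215,165,365,285),"s11",5,im["side"]);crop("top",(220,170,330,235),"t11",7,im["top"])
E
```

```text
[0.51644463 0.08983179 0.13749908] [ 4.81257917 -1.57967635  2.40188284]
```

View pics/s11.png

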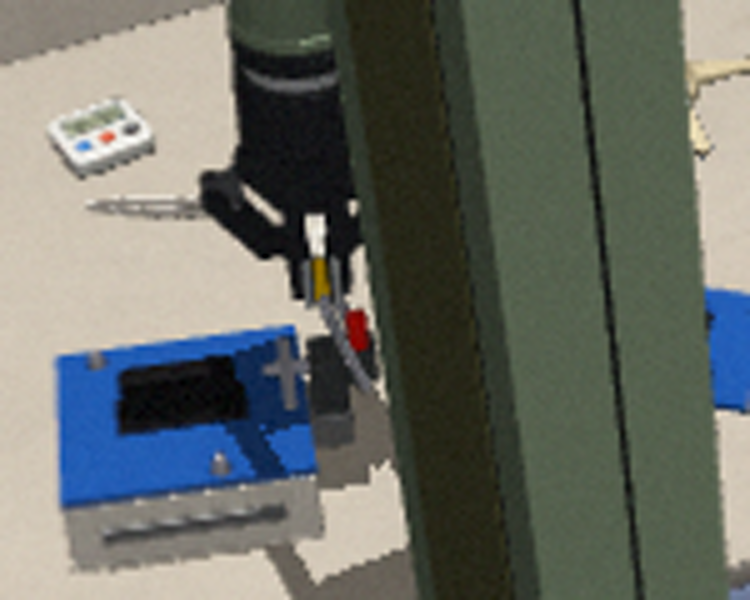

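Emit:
carry_out --angular '[[0,0,0],[0,0,0],[0,0,0],[0,0,0],[0,0,0],[0,0,0],[0,0,0],[0,0,0]]' --slide '[[0,0,0],[0,0,0],[0.1,0.3,1],[0.15,0.5,2.5],[0.2,0.8,5],[0.2,0.8,9],[0.2,0.8,11],[0.2,0.8,11]]' --gripper '[0.5,0.5,0.5,0.5,0.5,0.5,0.5,0.5]'

```text
clock: 21.28
tool_pos: [0.519, 0.0972, 0.2508]
eef_rot: [0.444, 3.104, 0.002]
wrist_force: [-0.5, -0.4, -0.3]
opening: 0.0426
```

```bash
python3 - <<'E'
from fit import *
im={n:snapshot(n) for n in("side","top")};s=observe();print(s["tool_pos"],s["wrist_force"])
crop("side",(215,165,365,285),"s12",5,im["side"]);crop("top",(220,170,330,235),"t12",7,im["top"])
E
```

```text
[0.51698211 0.0970646  0.24736871] [-0.51089047 -0.18506513 -0.27703279]
```

View pics/s12.png

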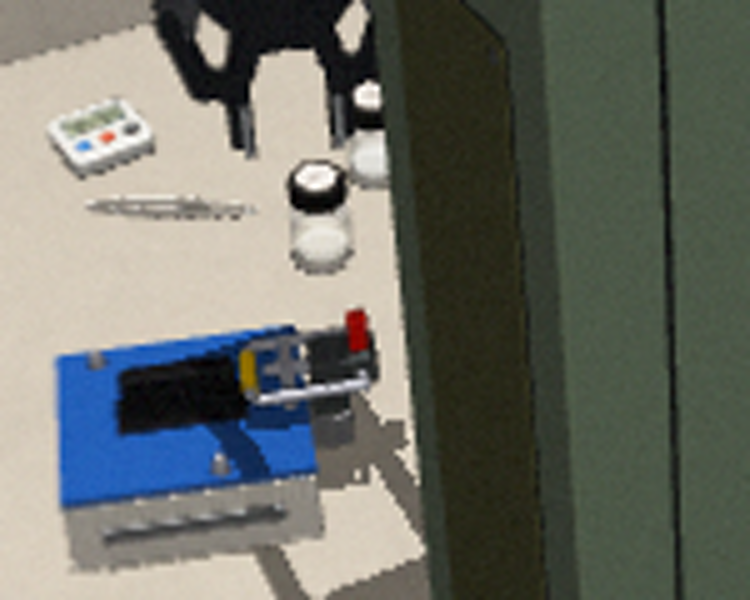

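Emit:
carry_out --angular '[[0,0,0],[0,0,0],[0,0,0],[0,0,0],[0,0,0],[0,0,0],[0,0,0],[0,0,0]]' --slide '[[0,-5,1],[0,-11,1],[0,-17,1],[0,-23,1],[0,-29,1],[0,-32,1],[0,-32,1],[0,-32,1]]' --gripper '[0.5,0.5,0.5,0.5,0.5,0.5,0.5,0.5]'

```text
clock: 22.38
tool_pos: [0.5166, -0.2219, 0.256]
eef_rot: [-0.445, -3.107, -0.003]
wrist_force: [-0.6, -0.1, -0.1]
opening: 0.0424
```

```bash
python3 - <<'E'
from fit import *
im={n:snapshot(n) for n in("side","top")};s=observe();print(s["tool_pos"],s["wrist_force"])
im0=dict(np.load("im0.npz"))
def yel(a):
    a=a.astype(int);return (a[...,0]>150)&(a[...,1]>115)&(a[...,2]<90)
q=np.array([.541,.179,-.285])
uvs={}
for n,b in(("side",(255,228,275,250)),("top",(255,195,275,215))):
    m=yel(im[n][b[1]:b[3],b[0]:b[2]]);ys,xs=np.nonzero(m)
    if len(xs): uvs[n]=[xs.mean()+b[0],ys.mean()+b[1]]
    print(n,m.sum(),uvs.get(n),[proj(n,tf(q,[[0,-.112+.068*np.cos(t),.086+.068*np.sin(t)]]))[0].round(1) for t in(0,.14,.3)])
if len(uvs)==2: print(tri(uvs),tf(q,[[0,-.044,.086]]))
f=lambda a:a[...,2]-a[...,0]
E=[(n,np.array(A)+[0,0,.056],np.array(B)+[0,0,.056]) for n,A,B in rect("top",.064,.076,.006)]
print("cover top",edgefit(im,E,q,chan=f,verbose=False))
crop("side",(215,165,365,285),"s13",5,im["side"]);crop("top",(190,130,350,240),"t13",5,im["top"])
for l in("jar_3","tip_box_1","slide_box"):print(l,T("side",l)[:2],T("top",l)[:2])
E
```

```text
[ 0.51710448 -0.22146053  0.2567733 ] [-0.22389451 -0.23354979 -0.1063063 ]
side 23 [np.float64(264.04347826086956), np.float64(238.34782608695653)] [array([264.6, 238.8]), array([264.5, 236.5]), array([265. , 233.8])]
top 11 [np.float64(261.1818181818182), np.float64(203.63636363636363)] [array([261.4, 204. ]), array([261.3, 203.9]), array([261.4, 203.8])]
[0.53002465 0.13773331 0.08715575] [[0.52862907 0.13677489 0.086     ]]
cover top [ 0.5418167   0.17889145 -0.28472513]
jar_3 [(0.62, [276.3, 217.3])] []
tip_box_1 [(0.59, [279.8, 216.9]), (0.46, [308.6, 202.4])] [(0.57, [321.3, 165.1]), (0.37, [276.9, 210.6])]
slide_box [(0.91, [196.2, 286.1])] [(0.3, [275.6, 210.3]), (0.16, [272.9, 205.3])]
```

View pics/s13.png

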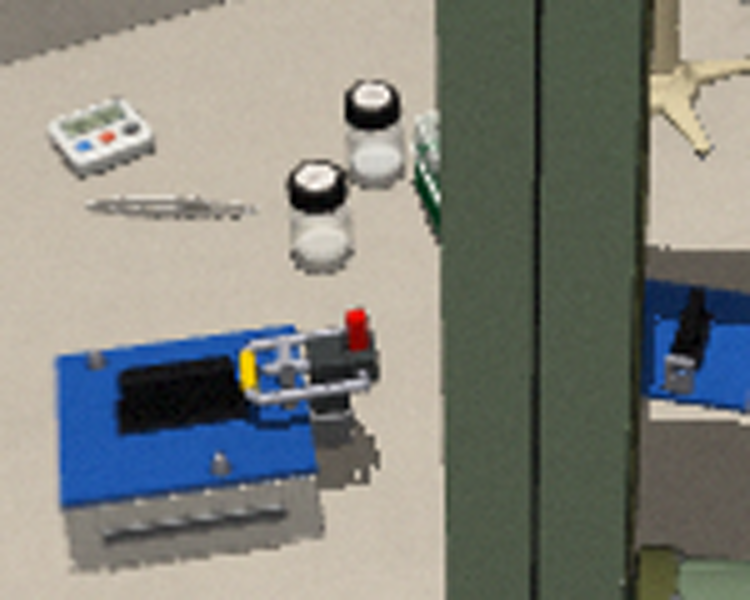

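View pics/t13.png

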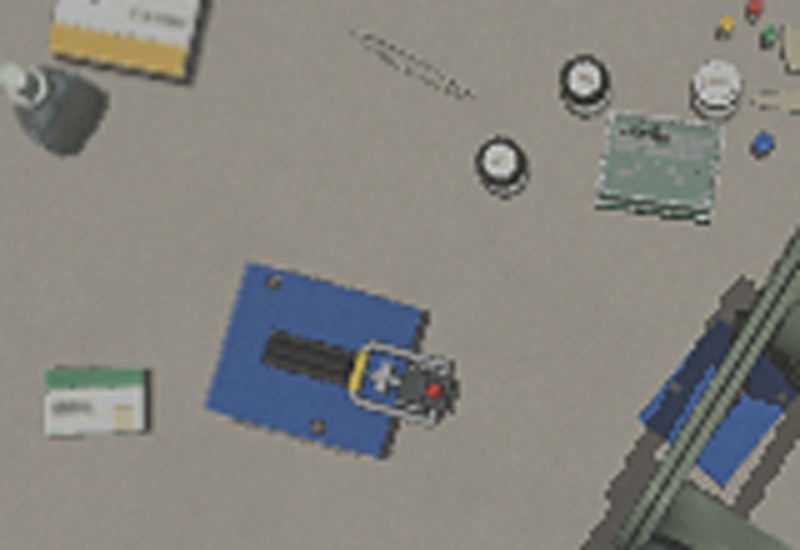

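```bash
python3 -c "
from bench import *
print(sign_off())"
```

```text
the job is handed in; nothing more can be done
None
```

I closed the carrier and handed the job in at about 23 s of the 58 s. `sign_off` gave no verdict.

- **Cover:** I gripped the larger blue cover by its rib and lowered it over both studs. In the final top view the fit puts it at (0.5418, 0.1789) m, yaw −0.285 rad. The carrier's fit before the cover went on was (0.5417, 0.1789) m, −0.285 rad. Both studs show through the holes.
- **Pin:** I gripped the post and pushed until the pin stopped. The tool moved about 32 mm before the push force rose sharply. In the pictures the pin passes through the lug, with its head against the guide block.
- **Ring:** I carried it by its bar past vertical and let go. The bar now lies at about z = 87 mm, against 86 mm for fully down.
- **Bystanders and arm:** The jar, tip box and slide carton stand where they were, by eye in both views. The arm is clear, with about 0 N at the wrist.

**Checks that failed or disagreed:**
- The two cameras disagreed by 2–4 mm in absolute position, so I placed the cover from differences within each camera.
- The first hover measurement came while the arm was still settling. That left the cover 3 mm off, and I corrected it before it went down.
- The network did not find the jar in the final top view and was unsure of the slide carton there.

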